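# Refit the rotor sleeve on the herb mill and close its guard

## Task

Get the herb mill ready to run: slide the brass sleeve, flange down, over the mill's upright drive shaft until it sits fully home on the black collar, lowering it rather than dropping it. Then lower the clear hinged guard by its orange handle gently onto its stop, so that it is fully closed over the sleeve. Leave the jar, the mortar and the wooden box where they are.

Things in the scene. Friction and masses are not known exactly. Their poses are not given: they have to be found in the camera images.
- sleeve: Loose upright brass sleeve, about 260 g: a tube 46 mm tall, 34 mm outside diameter, with a foot flange 50 mm in diameter, 6 mm thick, and a round through bore 19.6 mm in diameter. Stands on the bench at first. Origin: centre of its underside (flange face); z is the tube's axis, up. Grasp the 34 mm tube above the flange.
- seat (a point): Point on the axis of the mill's fixed steel drive shaft, on the top face of the black collar (52 mm diameter, 56 mm above the bench) that the sleeve's flange must rest on. Shaft 16 mm in diameter, tip 52 mm above this point, last 8 mm tapered to 9 mm diameter. z: up the shaft; x: parallel to the guard's hinge line; y: towards the hinge side.
- guard_hinge (a point): Middle of the guard's hinge line, 100 mm to the +y side of the shaft axis in the mill's frame and 58 mm above the bench; the hinge line runs level along the mill's x.
- guard_handle (a point): Middle of the guard's orange handle: a level round bar 10 mm thick, 110 mm long, parallel to the hinge line, 39 mm off the guard's front wall; fingers can straddle it from above at any guard angle. With the guard closed it lies 230 mm from the hinge line towards the mill's -y and 80 mm above it; it moves on an arc about the hinge.
- guard (a joint): Angle of the guard about its hinge: 0 is closed on its stop, growing as it swings up and away to the +y side, up to 1.95 rad. The guard is a clear hood with black edges, 164 mm (along the hinge) by 195 mm by 95 mm high, 350 g; its hinge is stiff, so that it stays where it is left and does not fall shut.
- jar: Bystander, loose: amber glass jar with a dark cap, 60 mm in diameter, 85 mm tall. Origin: centre of its underside.
- mortar: Bystander, loose: white ceramic bowl, 90 mm in diameter, 55 mm tall. Origin: centre of its underside.
- box: Bystander, loose: open wooden box 150 (x) by 200 (y) by 75 mm high with a white pestle in it. Origin: centre of its underside.
- mill: Fixed blue box, 200 mm (x) by 240 mm (y), deck 50 mm above the bench, with a white control pod 70 mm high at its +x end (out to x = 151 mm). Origin: on the bench, under the shaft's axis; axes as seat. The open guard stands up along its +y side: at the shaft, let the fingers open along x, so that the gripper's wide body clears the guard.

How it is judged (in metres and radians):
On the way, in this order (a step that is already met when the one before it is completed fails the run):
1. the sleeve is down on the collar around the shaft, with the guard still open (horizontal distance between sleeve and seat below 0.004 m and z of sleeve in the frame of seat below 0.004 m and angle between sleeve's own z axis and vertical below 0.08 rad and value of joint guard above 0.5 rad), for 0.2 s.
2. the guard is down on its stop (value of joint guard below 0.06 rad), for 0.2 s.
At the end, for the whole second after the job is handed in: The sleeve stands upright (within 0.08 rad), flange down, around the shaft: its underside within 4 mm of the collar's face and its axis within 4 mm of the shaft's; the guard is closed to within 0.06 rad of its stop; both are at rest (horizontal distance between sleeve and seat below 0.004 m and z of sleeve in the frame of seat between -0.004 and 0.004 m and angle between sleeve's own z axis and vertical below 0.08 rad and linear speed of sleeve below 0.02 m/s and value of joint guard below 0.06 rad and velocity of joint guard between -0.05 and 0.05 rad/s); the robot touches nothing.
It fails at once if the sleeve is dropped down the shaft (faster than 0.5 m/s while around it; a free fall of about 13 mm) (horizontal distance between sleeve and seat below 0.006 m and z of sleeve in the frame of seat below 0.05 m and linear speed of sleeve above 0.5 m/s).
It fails at once if the guard is slammed (closing faster than 1.5 rad/s within 0.3 rad of its stop) (value of joint guard below 0.3 rad and velocity of joint guard below -1.5 rad/s).
It fails at once if the jar is moved by more than 30 mm or tipped (distance of jar from where it was at the start of the episode above 0.03 m or angle between jar's own z axis and vertical above 0.4 rad).
It fails at once if the mortar is moved by more than 30 mm or tipped (distance of mortar from where it was at the start of the episode above 0.03 m or angle between mortar's own z axis and vertical above 0.4 rad).
It fails at once if the wooden box is moved by more than 30 mm or tipped (distance of box from where it was at the start of the episode above 0.03 m or angle between box's own z axis and vertical above 0.4 rad).
It also fails if it takes over 61 s, if anything falls off the work surface, if the arm or the gripper's body presses on something with over 40 N, if the wrist force passes 120 N, or if a joint passes its speed limit or range.

## Robot

A 6-joint arm with a two-finger parallel gripper is mounted at the origin on the work surface. World frame = base frame: x ahead of the robot, y to its left, z up, the work surface at z = 0. Lengths are in mm, angles in degrees, forces in N, time in s.
With the tool pointing down it reaches from about 350 to 850 mm from the base axis. Payload 8.1 kg.
Tool frame: the origin (TCP) lies between the finger pads; the fingertips stand 22 mm ahead of it and the grasp point (between the pads) lies 3 mm ahead of it (r.nose_length is the z of the fingertips in the tool frame, in mm); z points along the fingers, x is the direction in which the jaws open and shut, and the axes are right-handed (so a half turn about z gives the same grasp; the last joint's range is limited). The gripper opens to 85 mm and grips with 20 to 120 N. Pads are 22 mm wide; open, the fingers measure 114 mm over their backs; the gripper's body (76 mm by 85 mm) begins 54 mm behind the grasp point. The pads swing forward as they close: fully open they stand 13 mm farther back than shut.
Start: joints at [70.164, 7.471, 85.268, -0, 87.261, -4.893], TCP at [154.69, 579.721, 253.292] pointing down, gripper open.
Joint ranges: [-169.43, 169.43], [-51.17, 129.36], [1.28, 143.12], [-76.62, 256.62], [0, 156.53], [-152.29, 152.29]. Speed limits (degrees/s): [136.94, 136.94, 159.86, 180, 180, 180].

## Interface

Orientations are given as [roll, pitch, yaw] about the fixed x, y, z axes, in that order (R = Rz(yaw) Ry(pitch) Rx(roll)).
In Python, from bench import r gives the robot as it stands.
- The arm moves only by the shell command python3 -m jog 'ROWS' [FORCE]. ROWS is JSON, a list of rows, each a list of 5 numbers: the shift along the tool's x, y, z in m, then the turn about the tool's z in degrees, then the opening in per cent of the stroke, from 0 (shut) to 100 (fully open). A call has 1 to 8 rows; each row is the pose to reach, as a shift and turn from the pose measured when the call began, along the tool's axes at that moment; what a row does not reach only later rows make up. A row lasts 1/10 s, in which the tool goes at most 50 mm and 8.59 degrees, less where a joint would pass 70% of its speed; a pose out of reach is approached as far as the arm can. A call with a gripper value outside its range is refused whole. The fingers move at their own pace and stop on an object; FORCE is the grip in N (left out, the last holds). Time passes only in rows, so rows that repeat a pose let the fingers close. It gives the time, the measured TCP pose, the force and the opening at its end, in the units of the state.
- r.sense(): the state, without advancing time (a new reading comes with each control period).
- r.snapshot(name): name is "scene" or "top" or "wrist"; returns a dict with "image" (400x640x3 uint8, red, green, blue), "K" (3x3 intrinsics, pixels), "distortion" ([k1, k2, p1, p2, k3] as OpenCV has them; the pictures are not rectified), "T" (4x4, takes a point from camera to world coordinates); the wrist camera has in their place "tool_from_camera" (4x4, takes a point from camera to tool coordinates, whose origin is the TCP and whose axes are the tool frame's). Camera axes: x right, y down, z forward; pixel columns grow to the right and rows downward; lengths in mm; the calibration is good to about 2 mm. A picture is of the moment at which its call begins: read the wrist's pose just before it. There is no depth.
- r.hand_in(): hands the job in, once; it reports no verdict.
Trained networks look in a picture, given as the dict that the camera call returned (one of the last four; its "shot" number tells which), for a name from the list of things; names that differ only in an ending like _2 or _b are one class to them, and where a whole thing is asked for, a point or a joint stands for the part that bears it (a point fixed in the world has none). Each returns a list of dicts, best first, with "conf" (0 to 1); they miss things now and then, are a little off and sometimes report something else, mostly with a low value. They report only what shows in the picture. A call takes as long as a camera call.
- r.search_frame(picture, label): "bbox" ([left, top, right, bottom] in pixels, round what is visible of it).
- r.pinpoint(picture, label): "uv" ([column, row] in pixels: a listed point, or the origin of a listed thing).
The state is a dict: "time": time; "joint_pos": joint angles; "qd": joint speeds; "joint_efforts": joint torques, N m; "tool_pos": TCP position; "tcp_rot": TCP orientation; "ft_force": force on the tool from outside, world axes, zero at the start; "wrist_torque": the same for the moment, N m; "finger_gap": finger opening in mm.
Only numpy, scipy, OpenCV 4.12 (cv2) and the standard library are available. Lean on these libraries where they do the work, as an engineer would, in place of code of your own. Each camera call takes 0.05 s, during which the arm holds its last target. There are 200 camera calls.

## Working session

There is one attempt and no reset: what is moved stays moved. The work goes in short steps, Python scripts to look and compute and a shell command to move; the robot and the scene stay as the last step left them, time stands still between calls to the robot, and variables do not carry over. Pictures are saved under pics/ and viewed, about 8 in all and at most 12, crops included, and the job is handed in when it is done.

```bash
ls; mkdir -p pics; cat > h.py <<'E'
import numpy as np, cv2
from bench import r
from scipy.spatial.transform import Rotation as Ro
def toolT():
    s=r.sense(); T=np.eye(4); T[:3,:3]=Ro.from_euler('xyz',s['tcp_rot'],degrees=True).as_matrix(); T[:3,3]=s['tool_pos']; return T
def snap(n):
    W=toolT(); p=r.snapshot(n)
    if n=='wrist': p['T']=W@np.array(p['tool_from_camera'])
    return p
def save(p,f): cv2.imwrite('pics/'+f,p['image'][:,:,::-1])
def ray(p,uv):
    u=cv2.undistortPoints(np.array([[uv]],float),np.array(p['K']),np.array(p['distortion']))[0,0]
    T=np.array(p['T']); d=T[:3,:3]@[u[0],u[1],1]; return T[:3,3],d/np.linalg.norm(d)
def atz(p,uv,z):
    o,d=ray(p,uv); return o+d*(z-o[2])/d[2]
def proj(p,X):
    T=np.linalg.inv(np.array(p['T'])); rv=cv2.Rodrigues(T[:3,:3])[0]
    return cv2.projectPoints(np.array(X,float).reshape(-1,1,3),rv,T[:3,3],np.array(p['K']),np.array(p['distortion']))[0][:,0]
def tri(rays):
    A=sum(np.eye(3)-np.outer(d,d) for o,d in rays); b=sum((np.eye(3)-np.outer(d,d))@o for o,d in rays)
    return np.linalg.solve(A,b)
E
cat > a.py <<'E'
from h import *
np.set_printoptions(precision=1,suppress=True)
Z=dict(sleeve=0,seat=56,guard_hinge=58,guard_handle=None,jar=0,mortar=0,box=0,mill=0)
R={}
for n in ['scene','top']:
    p=snap(n); save(p,n+'0.png'); print(n,np.array(p['T'])[:3,3])
    for l,z in Z.items():
        for d in r.pinpoint(p,l)[:2]:
            print(l,round(d['conf'],2),np.array(d['uv']), atz(p,d['uv'],z) if z is not None else '')
            if d['conf']>.4: R.setdefault(l,[]).append(ray(p,d['uv']))
for l,v in R.items():
    if len(v)>1: print('tri',l,tri(v))
print(r.sense())
E
python3 a.py; python3 -c "
import cv2,numpy as np
a=cv2.imread('pics/scene0.png');b=cv2.imread('pics/top0.png');cv2.imwrite('pics/both.png',cv2.resize(np.vstack([a,b]),None,fx=.75,fy=.75))"
```

```text
pics
scene [957.7 309.8 872.3]
sleeve 0.62 [350.3 188.1] [ 467.4 -226.     0. ]
seat 0.97 [426.6 263.6] [501.9  97.1  56. ]
guard_handle 0.69 [551.5 293.2] 
jar 0.6 [259.7 207.3] [ 715.7 -326.     0. ]
mortar 0.81 [304.6 295.6] [766.9 -32.3  -0. ]
box 0.78 [295.9 122.9] [ 432.5 -559.5    0. ]
mill 0.65 [302.2 296.9] [773.5 -33.1   0. ]
mill 0.57 [425.2 270.6] [487.7  94.3   0. ]
top [ 460.2 -203.7 1544.1]
sleeve 0.7 [327.9 262.2] [ 458.6 -222.5    0. ]
seat 0.91 [230.3 252.3] [494.3  96.2  56. ]
guard_handle 0.9 [138.2 251.1] 
jar 0.78 [358.2 186.5] [ 714.6 -330.1    0. ]
jar 0.28 [273.4 174.2] [761.9 -39.5   0. ]
mortar 0.65 [271.  174.6] [760.7 -31.2   0. ]
box 0.68 [434.  274.3] [ 413.8 -576.5    0. ]
mill 0.61 [233.8 253.3] [492.   95.5   0. ]
tri sleeve [ 461.9 -225.5   -4.2]
tri seat [495.7  96.3  47.4]
tri guard_handle [495.3 316.4 268.1]
tri jar [ 714.8 -330.1   -5. ]
tri mortar [763.8 -32.4  -4.8]
tri box [ 414.8 -584.4  -26.6]
tri mill [614.7  69.2 116.9]
{'time': 0.9, 'joint_pos': array([70.2,  7.5, 85.3, -0. , 87.3, -4.9]), 'qd': array([-0. ,  0.1,  0.1, -0.1,  0.1,  0. ]), 'joint_efforts': array([  0. , -56.9, -50.1,  -0. ,   0. ,  -0. ]), 'tool_pos': array([154.7, 579.7, 253.3]), 'tcp_rot': array([180. ,  -0. ,  75.1]), 'ft_force': array([-0.1,  0.1,  0.3]), 'wrist_torque': array([-0.1, -0. ,  0. ]), 'finger_gap': 85.51852029279375}
```

View pics/both.png

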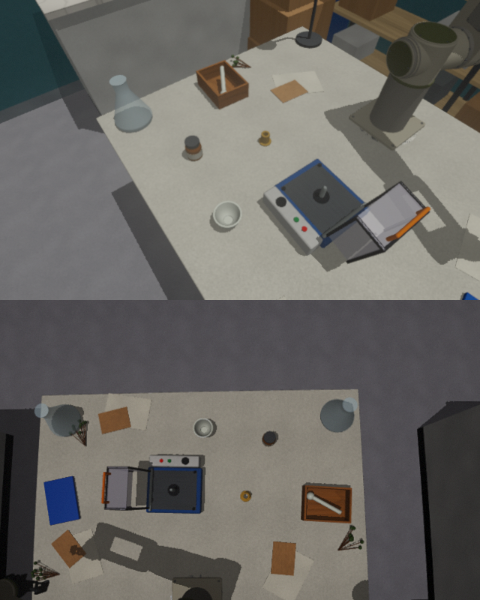

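The scene view shows the mill with its guard open on the +y side and the sleeve at about (461,-224). The shaft is near (496,96). The estimated guard angle is about 1.75 rad and mill yaw is about 0. I'll look at the shaft with the wrist camera on the way to the sleeve.

```bash
python3 -m jog '[[-0.233,0.212,-0.077,38,100],[-0.233,0.212,-0.077,38,100],[-0.233,0.212,-0.077,38,100],[-0.233,0.212,-0.077,38,100],[-0.233,0.212,-0.077,38,100],[-0.233,0.212,-0.077,38,100],[-0.233,0.212,-0.077,38,100],[-0.233,0.212,-0.077,38,100]]'
cat >> h.py <<'E'
def to(x,y,z,yaw,s=None):
    W=toolT(); d=W[:3,:3].T@(np.array([x,y,z])-W[:3,3])/1000
    y0=r.sense()['tcp_rot'][2]; print('row',d.round(4),'turn',round((y0-yaw+180)%360-180,2),'at',W[:3,3].round(1),round(y0,1))
E
python3 - <<'E'
from h import *
to(480,60,330,0)
p=r.snapshot('wrist'); print(p['tool_from_camera'],p['K'])
E
```

```text
time: 1.7
tool_pos: [301.2, 297.9, 332.0]
tcp_rot: [180.0, -0.2, 36.8]
ft_force: [0.2, 0.9, 0.1]
finger_gap: 85.3
row [0.0005 0.2976 0.0022] turn 36.83 at [301.2 297.9 332. ] 36.8
[[ 9.99999292e-01  7.96835880e-04  8.83218792e-04 -5.30555783e-01]
 [-1.00553563e-03  9.62934286e-01  2.69734219e-01 -6.75764649e+01]
 [-6.35547754e-04 -2.69734916e-01  9.62934406e-01 -1.21493564e+02]
 [ 0.00000000e+00  0.00000000e+00  0.00000000e+00  1.00000000e+00]] [[347.70838954   0.         313.4959263 ]
 [  0.         347.70838954 196.96760008]
 [  0.           0.           1.        ]]
```

```bash
python3 -m jog '[[0,0.298,0.002,36.8,100],[0,0.298,0.002,36.8,100],[0,0.298,0.002,36.8,100],[0,0.298,0.002,36.8,100],[0,0.298,0.002,36.8,100],[0,0.298,0.002,36.8,100],[0,0.298,0.002,36.8,100],[0,0.298,0.002,36.8,100]]'
python3 - <<'E'
from h import *
p=snap('wrist'); save(p,'w1.png')
for l,z in [('seat',56),('mill',0),('guard_hinge',58)]:
    for d in r.pinpoint(p,l)[:2]: print(l,d,atz(p,d['uv'],z))
to(461,-200,250,0)
E
```

```text
time: 2.55
tool_pos: [479.4, 60.8, 328.1]
tcp_rot: [-179.9, 0.0, -0.0]
ft_force: [0.2, -0.7, -0.6]
finger_gap: 85.6
seat {'uv': [324.6, 130.9], 'conf': 0.7} [491.90543096  95.31482378  56.        ]
mill {'uv': [324.7, 127.6], 'conf': 0.8} [493.76838332  94.82056839   0.        ]
row [-0.0188  0.2623  0.0787] turn 0.21 at [478.7  62.3 329.2] 0.2
```

View pics/w1.png

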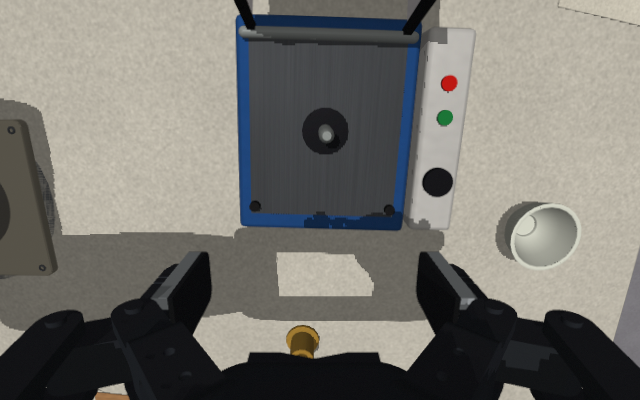

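The picture shows the collar and shaft at about (325,131), the hinge at the top and the sleeve at (302,335). The mill looks yawed by about -2°. I'll take a settled, closer look and fit it precisely.

```bash
python3 -m jog '[[0.014,0.005,0.05,0,100],[0.014,0.005,0.1,0,100],[0.014,0.005,0.1,0,100],[0.014,0.005,0.1,0,100],[0.014,0.005,0.1,0,100]]'
python3 - <<'E'
from h import *
p=snap('wrist'); save(p,'w2.png')
for l,z in [('seat',56),('mill',0)]:
    for d in r.pinpoint(p,l)[:2]: print(l,d,atz(p,d['uv'],z))
g=cv2.cvtColor(p['image'],cv2.COLOR_RGB2GRAY); c=proj(p,[[494,95,56]])[0].astype(int); print(c, g[c[1]-3:c[1]+3:2,c[0]-70:c[0]+70:5])
print(r.sense()['tool_pos'],r.sense()['tcp_rot'])
E
```

```text
time: 3.25
tool_pos: [494.3, 58.1, 232.7]
tcp_rot: [-179.9, -0.4, 0.3]
ft_force: [-0.7, -0.7, 0.9]
finger_gap: 85.3
seat {'uv': [307.6, 137.6], 'conf': 0.85} [490.40049388  94.8725344   56.        ]
mill {'uv': [308.8, 131.9], 'conf': 0.97} [491.07449361  94.85643435   0.        ]
[311 137] [[ 78  80  82  78  80  81  82  79  33  34  33  31  60  97  91  73  31  31
   31  31  80  81  77  79  79  77  77  74]
 [ 78  80  81  78  80  81  81  78  33  32  32  33  82 106 100  78  31  31
   32  30  80  80  77  78  78  77  77  74]
 [ 78  80  80  78  79  81  81  79  32  32  32  32  97 116 112  82  25  32
   30  30  80  80  77  78  78  77  75  75]]
[494.45843654  57.73472096 232.38593854] [-179.89628515   -0.3858641     0.23011219]
```

View pics/w2.png

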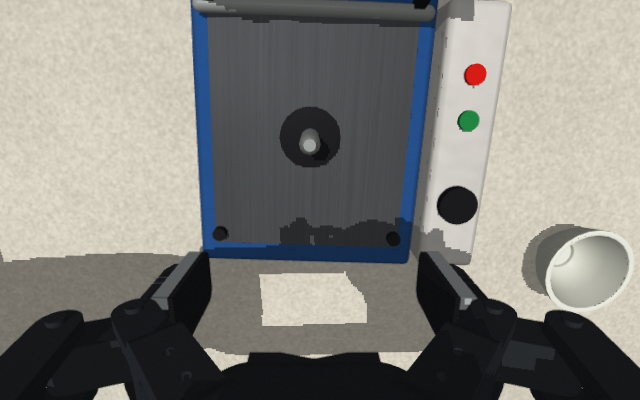

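```bash
cat > collar.py <<'E'
from h import *
def collar(p,c=(494,95)):
    g=cv2.cvtColor(p['image'],cv2.COLOR_RGB2GRAY); u=proj(p,[[*c,56]])[0].astype(int)
    m=(g<52).astype(np.uint8); k=np.zeros_like(m); cv2.circle(k,tuple(map(int,u)),50,1,-1); m&=k
    m=cv2.morphologyEx(m,cv2.MORPH_OPEN,np.ones((3,3)))
    cs=max(cv2.findContours(m,cv2.RETR_EXTERNAL,cv2.CHAIN_APPROX_NONE)[0],key=cv2.contourArea)
    h=cv2.convexHull(cs)[:,0].astype(float)
    P=np.array([atz(p,q,56)[:2] for q in h]).astype(np.float32)
    (a,b),rad=cv2.minEnclosingCircle(P); return a,b,rad,P.min(0),P.max(0)
E
python3 - <<'E'
from collar import *
p=snap('wrist'); print(collar(p))
for q in [(204,250),(410,262),(194,5),(436,16),(236,17)]: print(q,atz(p,q,50)[:2])
p=snap('wrist'); print(collar(p))
to(453,-261,176.7,0)
E
```

```text
(492.6523132324219, 95.0155258178711, 26.305931091308594, array([466.407  ,  70.02496], dtype=float32), array([517.588   , 120.582535], dtype=float32))
(204, 250) [392.3815714  -12.04628943]
(410, 262) [589.25304503 -24.20838173]
(194, 5) [400.34683506 198.38962965]
(436, 16) [593.66238944 191.64262   ]
(236, 17) [433.35018411 189.53784237]
(492.4207763671875, 94.73887634277344, 26.22223663330078, array([466.81326,  70.00507], dtype=float32), array([517.7821 , 120.47734], dtype=float32))
row [-0.0423  0.3185  0.0538] turn 0.21 at [493.9  57.5 231.3] 0.2
```

```bash
python3 -m jog '[[-0.032,0.318,0.054,0.2,100],[-0.032,0.318,0.054,0.2,100],[-0.032,0.318,0.054,0.2,100],[-0.032,0.318,0.054,0.2,100],[-0.032,0.318,0.054,0.2,100],[-0.032,0.318,0.054,0.2,100],[-0.032,0.318,0.054,0.2,100],[-0.032,0.318,0.054,0.2,100]]'
python3 -m jog '[[0,0,0,0,100],[0,0,0,0,100]]'
python3 - <<'E'
from h import *
p=snap('wrist'); save(p,'w3.png')
for l,z in [('sleeve',0)]:
    for d in r.pinpoint(p,l)[:2]: print(l,d,atz(p,d['uv'],z))
    for d in r.search_frame(p,l)[:2]: print(l,d)
hsv=cv2.cvtColor(p['image'],cv2.COLOR_RGB2HSV); m=cv2.inRange(hsv,(12,90,30),(35,255,255)); cv2.imwrite('pics/m3.png',m)
print(r.sense()['tool_pos'],r.sense()['tcp_rot'])
a=p['image'][:,:,::-1]; cv2.imwrite('pics/w3b.png',np.hstack([cv2.resize(a[60:260,200:420],None,fx=1.8,fy=1.8,interpolation=2),cv2.cvtColor(cv2.resize(m[60:260,200:420],None,fx=1.8,fy=1.8,interpolation=0),8)]))
E
```

```text
time: 4.3
tool_pos: [462.5, -263.7, 176.5]
tcp_rot: [-179.9, -0.3, -0.2]
ft_force: [-0.4, -0.1, 0.8]
finger_gap: 85.7
time: 4.5
tool_pos: [462.9, -263.2, 177.0]
tcp_rot: [-180.0, -0.3, -0.2]
ft_force: [0.1, 0.3, -0.4]
finger_gap: 85.4
sleeve {'uv': [311.6, 133.5], 'conf': 0.78} [ 462.57870507 -223.24479215    0.        ]
sleeve {'bbox': [280.0, 99.3, 339.6, 158.9], 'conf': 0.64}
[ 463.00335114 -262.76495821  176.93706239] [-1.79954857e+02 -3.04181183e-01 -1.37656837e-01]
```

View pics/w3b.png

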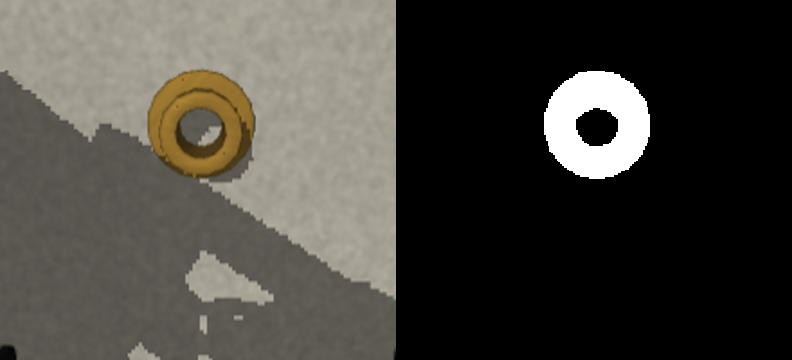

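The crop shows the sleeve from above, centred near pixel (311,133), and its mask is clean. I'll fit the sleeve model's silhouette to it.

```bash
cat > fit.py <<'E'
from h import *
from scipy.optimize import minimize
t=np.linspace(0,2*np.pi,60,endpoint=False)
def sil(p,x,y,z=0):
    P=np.vstack([np.c_[x+a*np.cos(t),y+a*np.sin(t),np.full(60,z+b)] for a,b in [(25,0),(25,6),(17,46)]])
    return cv2.convexHull(proj(p,P).astype(np.float32))
def fit(p,x0,z=0):
    hsv=cv2.cvtColor(p['image'],cv2.COLOR_RGB2HSV); m=cv2.inRange(hsv,(12,90,30),(35,255,255))
    c=max(cv2.findContours(m,cv2.RETR_EXTERNAL,cv2.CHAIN_APPROX_NONE)[0],key=cv2.contourArea)
    q=cv2.convexHull(c)[:,0].astype(float)
    f=lambda v:sum(cv2.pointPolygonTest(sil(p,*v,z),tuple(k),True)**2 for k in q)
    o=minimize(f,x0,method='Nelder-Mead',options=dict(xatol=.05,fatol=.01)); return o.x,(o.fun/len(q))**.5
E
python3 - <<'E'
from fit import *
p=snap('wrist'); x,e=fit(p,[462.5,-223.3]); print(x,e); x,e=fit(snap('wrist'),x);print(x,e)
to(*x,100,0)
to(*x,28,0)
E
```

```text
[ 219.34486027 -362.83780348] 26.142891555552755
[ 219.22872038 -362.88727208] 26.27746726048491
row [-0.2438  0.1006  0.0755] turn -0.15 at [ 462.9 -262.9  176.8] -0.1
row [-0.2442  0.1007  0.1475] turn -0.15 at [ 462.9 -262.9  176.8] -0.1
```

```bash
sed -i "s/    c=max(cv2/    k=np.zeros_like(m); cv2.circle(k,tuple(map(int,proj(p,[[*x0,20+z]])[0])),55,255,-1); m\&=k\n    c=max(cv2/" fit.py
python3 - <<'E'
from fit import *
p=snap('wrist'); x,e=fit(p,[462.5,-223.3]); print(x,e); x,e=fit(snap('wrist'),x);print(x,e)
to(*x,100,0)
to(*x,28,0)
E
```

```text
[ 462.12330142 -219.20507328] 0.5488380190835696
[ 462.14150174 -219.22134076] 0.561962808034746
row [-0.0011 -0.0438  0.0767] turn -0.17 at [ 462.8 -263.1  176.7] -0.2
row [-0.0015 -0.0438  0.1487] turn -0.17 at [ 462.8 -263.1  176.7] -0.2
```

```bash
python3 - <<'E'
from fit import *
p=snap('wrist'); print(atz(p,(311.5,99),6),'flange +y edge'); print(atz(p,(311.5,159),46),'tube top -y edge');print(atz(p,(282,129),6),atz(p,(342,129),6))
for y in (-219.2,-221,-223): 
    s=sil(p,462.1,y)[:,0]; print(y,s.min(0),s.max(0))
print(r.sense()['tcp_rot'],p['T'])
E
```

```text
[ 462.34675115 -194.8357349     6.        ] flange +y edge
[ 462.20613429 -237.32307404   46.        ] tube top -y edge
[ 437.83809312 -218.77310533    6.        ] [ 487.5418317  -218.89326925    6.        ]
-219.2 [281.12204  98.18923] [341.4604  159.35023]
-221 [281.17816 100.4804 ] [341.41977 161.45395]
-223 [281.2404  102.97112] [341.37473 163.7836 ]
[-1.79945371e+02 -2.76339594e-01 -1.79334793e-01] [[ 9.99983370e-01 -3.32705462e-03  4.71077523e-03  4.62375858e+02]
 [-1.94022057e-03 -9.63285335e-01 -2.68472717e-01 -1.95847821e+02]
 [ 5.43104409e-03  2.68459112e-01 -9.63275770e-01  2.98204833e+02]
 [ 0.00000000e+00  0.00000000e+00  0.00000000e+00  1.00000000e+00]]
```

```bash
python3 -m jog '[[-0.001,-0.0433,0.05,0.2,100],[-0.001,-0.0433,0.08,0.2,100],[-0.001,-0.0433,0.08,0.2,100],[-0.001,-0.0433,0.1,0.2,100],[-0.001,-0.0433,0.12,0.2,100],[-0.001,-0.0433,0.135,0.2,100],[-0.001,-0.0433,0.1437,0.2,100],[-0.001,-0.0433,0.1437,0.2,100]]' 40
python3 - <<'E'
from h import *
to(462.1,-219.8,33,0)
E
```

```text
time: 5.7
tool_pos: [462.1, -219.9, 32.4]
tcp_rot: [-179.9, -0.2, -0.4]
ft_force: [-0.2, -0.1, 0.0]
finger_gap: 85.6
row [ 0.     -0.0001 -0.0006] turn -0.4 at [ 462.1 -219.9   32.4] -0.4
```

```bash
python3 -m jog '[[0,0,0,0,60],[0,0,0,0,40],[0,0,0,0,30],[0,0,0,0,20],[0,0,0,0,20],[0,0,0,0,20],[0,0,0,0,20],[0,0,0,0,20]]' 50
python3 -m jog '[[0,0,0,0,20],[0,0,0,0,20],[0,0,-0.01,0,20],[0,0,-0.05,0,20],[0,0,-0.1,0,20],[0,0,-0.117,0,20],[0,0,-0.117,0,20],[0,0,-0.117,0,20]]' 50
python3 - <<'E'
from h import *
to(492.4,95.2,165,0)
p=snap('wrist'); save(p,'w4.png')
E
```

```text
time: 6.5
tool_pos: [462.6, -220.3, 33.4]
tcp_rot: [-179.9, -0.3, -0.4]
ft_force: [-0.8, 0.7, 6.2]
finger_gap: 32.3
time: 7.3
tool_pos: [461.9, -220.2, 150.1]
tcp_rot: [-179.9, -0.3, -0.4]
ft_force: [-0.4, 0.4, -2.1]
finger_gap: 32.1
row [ 0.0284 -0.3156 -0.0145] turn -0.39 at [ 461.9 -220.2  150.1] -0.4
```

View pics/w4.png

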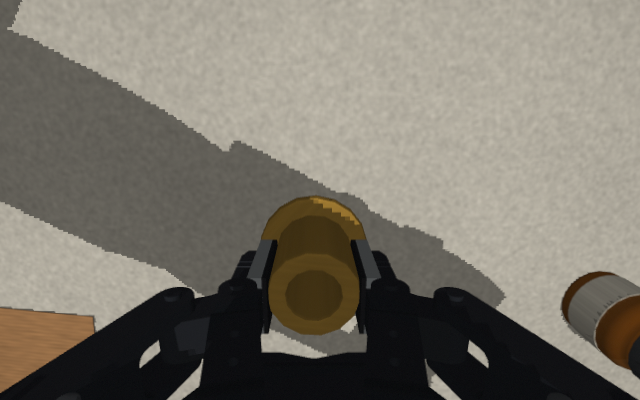

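The picture shows the sleeve held upright between the pads, with the flange's far edge at row 196 and the tube top's near edge at row 334. I'll compare that with the predicted pose, then move over to the shaft.

```bash
python3 - <<'E'
from fit import *
p=snap('wrist'); z=r.sense()['tool_pos'][2]
for b in (30,33,36):
    s=sil(p,462.1,-220,z-b)[:,0]; print(b,s.min(0),s.max(0))
E
python3 -m jog '[[0.029,-0.3154,-0.04,0,20],[0.029,-0.3154,-0.04,0,20],[0.029,-0.3154,-0.04,0,20],[0.029,-0.3154,-0.04,0,20],[0.029,-0.3154,-0.04,0,20],[0.029,-0.3154,-0.04,0,20],[0.029,-0.3154,-0.04,0,20],[0.029,-0.3154,-0.04,0,20]]'
python3 -m jog '[[0,0,0,0,20],[0,0,0,0,20]]'
python3 - <<'E'
from fit import *
to(492.4,95.2,150,0)
p=snap('wrist'); save(p,'w5.png')
E
```

```text
30 [260.37735 197.18048] [369.5776  343.27267]
33 [261.30112 195.44437] [368.56177 337.85144]
36 [262.1928  193.76955] [367.58118 332.664  ]
time: 8.2
tool_pos: [490.9, 98.3, 187.5]
tcp_rot: [-179.8, 0.1, -0.2]
ft_force: [-0.4, -1.2, -1.9]
finger_gap: 32.3
time: 8.4
tool_pos: [489.9, 97.6, 185.8]
tcp_rot: [-179.8, 0.3, -0.2]
ft_force: [-0.6, -0.0, -2.2]
finger_gap: 31.9
row [0.0026 0.0025 0.0358] turn -0.19 at [489.9  97.6 185.8] -0.2
```

View pics/w5.png

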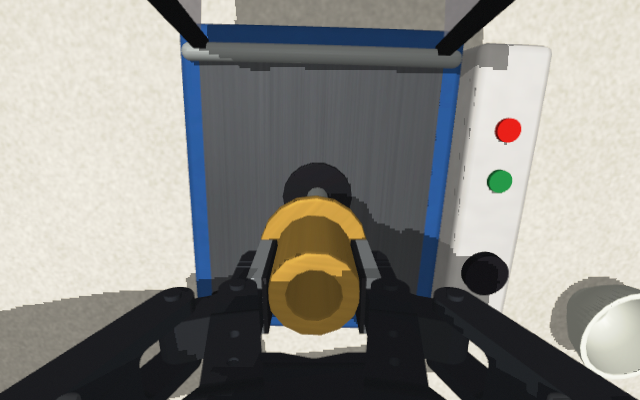

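The picture shows the sleeve above the shaft, with the shaft tip just visible at (317,193) behind the flange. I'll align it and lower it in stages while checking the force.

```bash
python3 -m jog '[[0.0026,0.0025,0.015,-0.2,20],[0.0026,0.0025,0.03,-0.2,20],[0.0026,0.0025,0.034,-0.2,20],[0.0026,0.0025,0.034,-0.2,20],[0.0026,0.0025,0.034,-0.2,20],[0.0026,0.0025,0.034,-0.2,20]]'
python3 - <<'E'
from h import *
to(492.4,95.2,133,0)
E
```

```text
time: 9.05
tool_pos: [493.1, 94.9, 152.8]
tcp_rot: [-179.8, 0.2, -0.0]
ft_force: [-1.0, -1.0, -2.4]
finger_gap: 32.1
row [-0.0007 -0.0002  0.0198] turn -0.02 at [493.1  94.9 152.8] -0.0
```

```bash
python3 -m jog '[[-0.0006,0,0.005,0,20],[-0.0006,0,0.01,0,20],[-0.0006,0,0.014,0,20],[-0.0006,0,0.017,0,20],[-0.0006,0,0.019,0,20],[-0.0006,0,0.02,0,20],[-0.0006,0,0.02,0,20]]'
python3 - <<'E'
from h import *
s=r.sense(); print(s['ft_force'],s['wrist_torque']); to(492.4,95.2,120,0)
E
```

```text
time: 9.75
tool_pos: [492.4, 95.0, 132.7]
tcp_rot: [-179.8, 0.2, -0.0]
ft_force: [-0.7, -0.9, -2.0]
finger_gap: 32.0
[-0.70263527 -0.91183012 -1.98640212] [-0.02669214 -0.01787229 -0.03350678]
row [ 0.     -0.0002  0.0127] turn -0.02 at [492.4  95.  132.7] -0.0
```

```bash
python3 -m jog '[[0,0,0.004,0,20],[0,0,0.008,0,20],[0,0,0.012,0,20],[0,0,0.016,0,20],[0,0,0.02,0,20],[0,0,0.02,0,20]]'
python3 - <<'E'
from h import *
s=r.sense(); print(s['ft_force'],s['wrist_torque']); to(492.4,95.2,92,0)
E
```

```text
time: 10.35
tool_pos: [491.8, 95.0, 111.8]
tcp_rot: [-179.8, 0.2, -0.0]
ft_force: [0.2, 1.1, -0.9]
finger_gap: 31.9
[ 0.23845227  1.13856701 -0.86879936] [0.05712267 0.05469768 0.00161998]
row [ 0.0007 -0.0001  0.0198] turn -0.02 at [491.8  95.  111.8] -0.0
```

```bash
python3 -m jog '[[0.0004,0,0.004,0,20],[0.0004,0,0.008,0,20],[0.0004,0,0.012,0,20],[0.0004,0,0.016,0,20],[0.0004,0,0.018,0,20],[0.0004,0,0.018,0,20]]'
python3 - <<'E'
from h import *
s=r.sense(); print(s['ft_force'],s['wrist_torque']); to(492.4,95.2,89,0)
E
```

```text
time: 10.95
tool_pos: [491.8, 95.0, 93.3]
tcp_rot: [-179.8, 0.3, -0.0]
ft_force: [-0.2, -0.9, -1.5]
finger_gap: 32.0
[-0.24201076 -0.92341213 -1.49229819] [-0.04029504 -0.03868169 -0.03283411]
row [ 0.0006 -0.0002  0.0043] turn -0.02 at [491.8  95.   93.3] -0.0
```

```bash
python3 -m jog '[[0,0,0.001,0,20],[0,0,0.002,0,20],[0,0,0.003,0,20],[0,0,0.004,0,20],[0,0,0.004,0,20]]'
```

```text
time: 11.45
tool_pos: [491.9, 95.0, 89.5]
tcp_rot: [-179.8, 0.3, -0.0]
ft_force: [-2.0, -0.3, 1.0]
finger_gap: 31.9
```

```bash
python3 -m jog '[[0,0,0.0007,0,20],[0,0,0.0014,0,20],[0,0,0.0014,0,20]]'
```

```text
time: 11.75
tool_pos: [491.9, 95.1, 89.4]
tcp_rot: [-179.8, 0.3, -0.0]
ft_force: [-8.4, -1.7, 13.6]
finger_gap: 32.1
```

The sleeve is on the collar: the motion is blocked and the z force rose to +13 N. I'll release it and rise.

```bash
python3 -m jog '[[0,0,-0.001,0,45],[0,0,-0.001,0,60],[0,0,-0.001,0,70],[0,0,-0.001,0,70],[0,0,-0.001,0,70]]'
python3 -m jog '[[0,0,-0.03,0,70],[0,0,-0.06,0,70],[0,0,-0.1,0,70],[0,0,-0.15,0,70],[0,0.0,-0.19,0,70],[0,0.035,-0.19,0,70],[0,0.035,-0.19,0,70],[0,0.035,-0.19,0,70]]'
python3 - <<'E'
from fit import *
p=snap('wrist'); save(p,'w6.png')
for z in (54,56,58,62): print(z,fit(p,[492.4,95.2],z))
p2=snap('top'); d=r.pinpoint(p2,'guard_handle')[0]; p3=snap('scene'); e=r.pinpoint(p3,'guard_handle')[0]
print(d,e,tri([ray(p2,d['uv']),ray(p3,e['uv'])]))
E
```

```text
time: 12.25
tool_pos: [491.9, 95.1, 90.2]
tcp_rot: [-179.9, 0.3, -0.0]
ft_force: [0.2, -0.0, 0.1]
finger_gap: 59.7
time: 13.05
tool_pos: [492.7, 59.2, 279.8]
tcp_rot: [-179.8, 0.3, -0.1]
ft_force: [0.9, -0.0, -0.4]
finger_gap: 59.9
54 (array([491.9224859 ,  95.80159919]), np.float64(0.11983164494371717))
56 (array([491.93327739,  95.95278899]), np.float64(0.19195704721670814))
58 (array([491.94432879,  96.13072137]), np.float64(0.32566669272834686))
62 (array([492.00420117,  96.42869119]), np.float64(0.625760381086826))
{'uv': [139.6, 246.0], 'conf': 0.88} {'uv': [303.9, 295.8], 'conf': 0.27} [680.23313303 185.16751054 426.5598194 ]
```

View pics/w6.png

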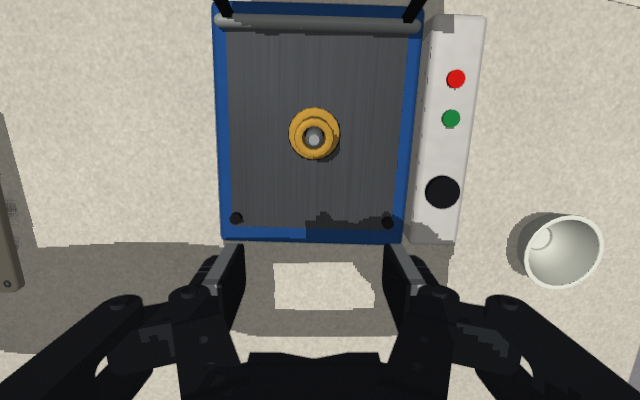

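The picture shows the sleeve seated around the shaft at (314,133), with the silhouette fit consistent with z = 56. Next I'll raise the tool, turn about 90° and go above the handle.

```bash
python3 -m jog '[[0,0,-0.05,-8,70],[0,0,-0.1,-16,70],[0,-0.05,-0.12,-24,70],[0,-0.1,-0.12,-32,70],[0.01,-0.15,-0.12,-40,70],[0.02,-0.2,-0.12,-48,70],[0.03,-0.25,-0.12,-56,70],[0.03,-0.257,-0.12,-60,70]]'
python3 -m jog '[[0,0,0,-8,70],[0,0,0,-16,70],[0,0,0,-24,70],[0,0,0,-28,70],[0,0,0,-28,70],[0,0,0,-28,70]]'
python3 - <<'E'
from h import *
s=r.sense(); print(s['tool_pos'],s['tcp_rot'])
p=snap('wrist'); save(p,'w7.png')
print(r.pinpoint(p,'guard_handle'))
hsv=cv2.cvtColor(p['image'],cv2.COLOR_RGB2HSV); m=cv2.inRange(hsv,(5,170,120),(18,255,255))
c=max(cv2.findContours(m,0,2)[0],key=cv2.contourArea); R=cv2.minAreaRect(c); b=cv2.boxPoints(R); print(R,[atz(p,k,268)[:2].round(1) for k in b], atz(p,R[0],268))
E
```

```text
time: 14.1
tool_pos: [522.4, 321.8, 397.6]
tcp_rot: [-179.4, 0.1, 60.6]
ft_force: [1.0, 0.1, 0.3]
finger_gap: 59.4
time: 14.7
tool_pos: [522.1, 322.1, 397.2]
tcp_rot: [-179.4, -0.1, 88.5]
ft_force: [-0.8, -0.0, 0.2]
finger_gap: 59.7
[522.1148199  322.1381702  397.16974863] [-1.79411826e+02 -1.30630539e-01  8.84879269e+01]
[{'uv': [110.2, 298.0], 'conf': 0.68}, {'uv': [308.0, 169.1], 'conf': 0.57}]
((309.0, 150.5), (141.0, 12.0), 90.0) [array([439.3, 316.6]), array([439.5, 324.8]), array([541.9, 322.3]), array([541.6, 313.2])] [487.96490802 319.30235119 268.        ]
```

View pics/w7.png

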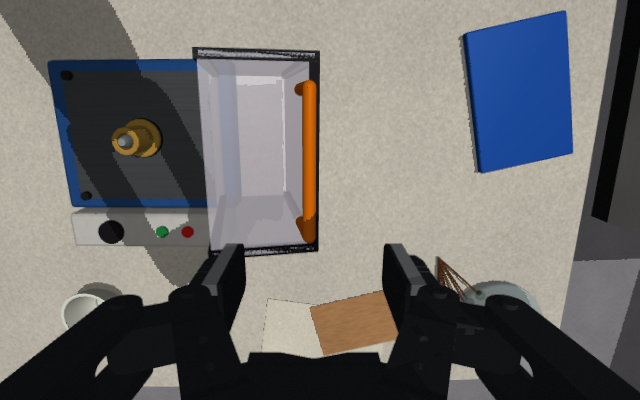

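The picture shows the orange handle as a bar at columns 303–316, rows 80–240. That gives y≈318.5 and z≈267, consistent with the hinge radius, and a bar yaw of about -1.7°.

```bash
python3 -m jog '[[-0.0045,-0.032,0.03,0,70],[-0.0045,-0.032,0.06,0,70],[-0.0045,-0.032,0.08,0,70],[-0.0045,-0.032,0.1,0,70],[-0.0045,-0.032,0.115,0,70],[-0.0045,-0.032,0.125,0,70],[-0.0045,-0.032,0.125,0,70]]' 50
python3 - <<'E'
from h import *
to(490,318.5,271,88.5)
E
```

```text
time: 15.5
tool_pos: [488.3, 318.3, 271.1]
tcp_rot: [-179.3, -0.1, 88.5]
ft_force: [-0.7, 0.7, 0.4]
finger_gap: 60.1
row [0.0002 0.0017 0.0001] turn -0.02 at [488.3 318.3 271.1] 88.5
```

```bash
python3 -m jog '[[0,0,0,0,40],[0,0,0,0,20],[0,0,0,0,5],[0,0,0,0,5],[0,0,0,0,0],[0,0,0,0,0],[0,0,0,0,0],[0,0,0,0,0]]' 40
python3 - <<'E'
from h import *
W=toolT(); print(W[:3,3],r.sense()['ft_force'])
# arc rows: hinge (195.2,58)
t=W[:3,3]+W[:3,2]*3; y,z=t[1]-195.2,t[2]-58; R=np.hypot(y,z); a0=np.arctan2(z,-y); ac=np.arctan2(80,230); print(R,a0-ac)
for a in np.arange(0,a0-ac+.001,.0872): 
    A=a0-a; print(round(a0-a-ac,3),'dx(tool) %.4f dz %.4f'%((-R*np.cos(A)-y)/1000,-(R*np.sin(A)-z)/1000))
E
```

```text
time: 16.3
tool_pos: [488.8, 318.8, 272.2]
tcp_rot: [-179.4, -0.2, 88.5]
ft_force: [0.6, 3.9, 5.8]
finger_gap: 8.3
[488.76264952 318.84835212 272.22642566] [0.6402906  3.90644978 5.78721193]
244.76062861795816 1.7656924847636908
1.766 dx(tool) -0.0000 dz -0.0000
1.678 dx(tool) -0.0189 dz -0.0100
1.591 dx(tool) -0.0385 dz -0.0183
1.504 dx(tool) -0.0588 dz -0.0248
1.417 dx(tool) -0.0796 dz -0.0295
1.33 dx(tool) -0.1008 dz -0.0325
1.242 dx(tool) -0.1221 dz -0.0335
1.155 dx(tool) -0.1434 dz -0.0327
1.068 dx(tool) -0.1646 dz -0.0301
0.981 dx(tool) -0.1854 dz -0.0256
0.894 dx(tool) -0.2058 dz -0.0193
0.806 dx(tool) -0.2256 dz -0.0113
0.719 dx(tool) -0.2446 dz -0.0016
0.632 dx(tool) -0.2627 dz 0.0098
0.545 dx(tool) -0.2797 dz 0.0226
0.458 dx(tool) -0.2955 dz 0.0369
0.37 dx(tool) -0.3100 dz 0.0526
0.283 dx(tool) -0.3231 dz 0.0694
0.196 dx(tool) -0.3347 dz 0.0873
0.109 dx(tool) -0.3447 dz 0.1062
0.022 dx(tool) -0.3530 dz 0.1258
```

```bash
python3 -m jog '[[-0.0095,0,-0.005,0,0],[-0.019,0,-0.010,0,0],[-0.0286,0,-0.0143,0,0],[-0.0385,0,-0.0183,0,0],[-0.0486,0,-0.0216,0,0],[-0.0588,0,-0.0248,0,0],[-0.0588,0,-0.0248,0,0]]'
python3 - <<'E'
from h import *
W=toolT(); print(W[:3,3],r.sense()['ft_force'])
t=W[:3,3]+W[:3,2]*3; y,z=t[1]-195.2,t[2]-58; R=np.hypot(y,z); a0=np.arctan2(z,-y); ac=np.arctan2(80,230); print(R,a0-ac)
for a in np.arange(0,a0-ac+.001,.0872): 
    A=a0-a; print(round(a0-a-ac,3),'dx(tool) %.4f dz %.4f'%((-R*np.cos(A)-y)/1000,-(R*np.sin(A)-z)/1000))
E
```

```text
time: 17.0
tool_pos: [487.0, 259.1, 298.2]
tcp_rot: [-179.4, -0.2, 88.5]
ft_force: [-4.7, 0.8, 7.4]
finger_gap: 8.4
[487.00016959 259.06132013 298.17359464] [-4.71525393  0.80537542  7.42107593]
245.62362930920895 1.4991210360765228
1.499 dx(tool) -0.0000 dz -0.0000
1.412 dx(tool) -0.0209 dz -0.0047
1.325 dx(tool) -0.0421 dz -0.0075
1.238 dx(tool) -0.0635 dz -0.0084
1.15 dx(tool) -0.0849 dz -0.0075
1.063 dx(tool) -0.1061 dz -0.0048
0.976 dx(tool) -0.1270 dz -0.0002
0.889 dx(tool) -0.1475 dz 0.0062
0.802 dx(tool) -0.1673 dz 0.0144
0.714 dx(tool) -0.1863 dz 0.0242
0.627 dx(tool) -0.2044 dz 0.0357
0.54 dx(tool) -0.2214 dz 0.0487
0.453 dx(tool) -0.2372 dz 0.0631
0.366 dx(tool) -0.2517 dz 0.0789
0.278 dx(tool) -0.2648 dz 0.0958
0.191 dx(tool) -0.2763 dz 0.1139
0.104 dx(tool) -0.2862 dz 0.1329
0.017 dx(tool) -0.2945 dz 0.1526
```

```bash
python3 -m jog '[[-0.0209,0,-0.0047,0,0],[-0.0421,0,-0.0075,0,0],[-0.0635,0,-0.0084,0,0],[-0.0849,0,-0.0075,0,0],[-0.1061,0,-0.0048,0,0],[-0.127,0,-0.0002,0,0],[-0.1475,0,0.0062,0,0],[-0.1475,0,0.0062,0,0]]'
python3 - <<'E'
from h import *
W=toolT(); print(W[:3,3],r.sense()['ft_force'])
t=W[:3,3]+W[:3,2]*3; y,z=t[1]-195.2,t[2]-58; R=np.hypot(y,z); a0=np.arctan2(z,-y); ac=np.arctan2(80,230); print(R,a0-ac)
for a in np.arange(0,a0-ac+.06,.06): 
    A=a0-a; print(round(a0-a-ac,3),'dx(tool) %.4f dz %.4f'%((-R*np.cos(A)-y)/1000,-(R*np.sin(A)-z)/1000))
E
```

```text
time: 17.8
tool_pos: [482.6, 108.5, 291.3]
tcp_rot: [-179.4, -0.0, 88.3]
ft_force: [-2.0, -3.8, 3.1]
finger_gap: 8.5
[482.57818726 108.5441405  291.31485021] [-2.00997831 -3.77805376  3.08606734]
246.0767638783343 0.8762046430271668
0.876 dx(tool) -0.0000 dz -0.0000
0.816 dx(tool) -0.0137 dz 0.0056
0.756 dx(tool) -0.0269 dz 0.0120
0.696 dx(tool) -0.0398 dz 0.0192
0.636 dx(tool) -0.0523 dz 0.0272
0.576 dx(tool) -0.0642 dz 0.0359
0.516 dx(tool) -0.0756 dz 0.0453
0.456 dx(tool) -0.0864 dz 0.0554
0.396 dx(tool) -0.0966 dz 0.0660
0.336 dx(tool) -0.1061 dz 0.0773
0.276 dx(tool) -0.1149 dz 0.0892
0.216 dx(tool) -0.1230 dz 0.1015
0.156 dx(tool) -0.1304 dz 0.1143
0.096 dx(tool) -0.1369 dz 0.1275
0.036 dx(tool) -0.1427 dz 0.1411
-0.024 dx(tool) -0.1476 dz 0.1550
```

```bash
python3 -m jog '[[-0.0137,0,0.0056,0,0],[-0.0269,0,0.012,0,0],[-0.0398,0,0.0192,0,0],[-0.0523,0,0.0272,0,0],[-0.0642,0,0.0359,0,0],[-0.0756,0,0.0453,0,0],[-0.0864,0,0.0554,0,0],[-0.0864,0,0.0554,0,0]]'
python3 - <<'E'
from h import *
W=toolT(); print(W[:3,3],r.sense()['ft_force'])
t=W[:3,3]+W[:3,2]*3; y,z=t[1]-195.2,t[2]-58; R=np.hypot(y,z); a0=np.arctan2(z,-y); ac=np.arctan2(80,230); print(R,a0-ac)
for a in np.arange(0,a0-ac+.06,.06): 
    A=a0-a; print(round(a0-a-ac,3),'dx(tool) %.4f dz %.4f'%((-R*np.cos(A)-y)/1000,-(R*np.sin(A)-z)/1000))
E
```

```text
time: 18.6
tool_pos: [479.7, 20.2, 234.2]
tcp_rot: [-179.4, 0.0, 88.2]
ft_force: [8.3, -1.4, -1.8]
finger_gap: 8.2
[479.66771486  20.1698449  234.16980733] [ 8.33391815 -1.42524849 -1.84101337]
246.21922522214854 0.44531497833833666
0.445 dx(tool) 0.0000 dz -0.0000
0.385 dx(tool) -0.0101 dz 0.0108
0.325 dx(tool) -0.0195 dz 0.0222
0.265 dx(tool) -0.0282 dz 0.0341
0.205 dx(tool) -0.0361 dz 0.0466
0.145 dx(tool) -0.0434 dz 0.0595
0.085 dx(tool) -0.0498 dz 0.0728
0.025 dx(tool) -0.0554 dz 0.0864
-0.035 dx(tool) -0.0602 dz 0.1004
```

```bash
python3 -m jog '[[-0.005,0.001,0.0053,0,0],[-0.0101,0.002,0.0108,0,0],[-0.0149,0.003,0.0165,0,0],[-0.0195,0.003,0.0222,0,0],[-0.0239,0.003,0.0281,0,0],[-0.0282,0.003,0.0341,0,0],[-0.0322,0.003,0.0403,0,0],[-0.0361,0.003,0.0466,0,0]]'
python3 - <<'E'
from h import *
W=toolT(); print(W[:3,3],r.sense()['ft_force'])
t=W[:3,3]+W[:3,2]*3; y,z=t[1]-195.2,t[2]-58; R=np.hypot(y,z); a0=np.arctan2(z,-y); ac=np.arctan2(80,230); print(R,a0-ac)
for a in np.arange(0,a0-ac+.06,.03): 
    A=a0-a; print(round(a0-a-ac,3),'dx(tool) %.4f dz %.4f'%((-R*np.cos(A)-y)/1000,-(R*np.sin(A)-z)/1000))
E
```

```text
time: 19.4
tool_pos: [479.1, -16.3, 185.4]
tcp_rot: [-179.1, 0.0, 88.2]
ft_force: [-4.6, 3.6, -0.5]
finger_gap: 8.3
[479.0652846  -16.28033908 185.43893119] [-4.62696577  3.59482238 -0.5244461 ]
245.37487954851377 0.1971257838237993
0.197 dx(tool) -0.0000 dz -0.0000
0.167 dx(tool) -0.0036 dz 0.0064
0.137 dx(tool) -0.0071 dz 0.0129
0.107 dx(tool) -0.0103 dz 0.0195
0.077 dx(tool) -0.0134 dz 0.0262
0.047 dx(tool) -0.0162 dz 0.0330
0.017 dx(tool) -0.0189 dz 0.0399
-0.013 dx(tool) -0.0213 dz 0.0468
-0.043 dx(tool) -0.0235 dz 0.0538
```

```bash
python3 -m jog '[[-0.0036,0,0.0064,0,0],[-0.0071,0,0.0129,0,0],[-0.0103,0,0.0195,0,0],[-0.0134,0,0.0262,0,0],[-0.0148,0,0.0296,0,0],[-0.0162,0,0.033,0,0],[-0.0162,0,0.033,0,0]]'
python3 -m jog '[[-0.0013,0,0.0035,0,0],[-0.0027,0,0.007,0,0],[-0.0027,0,0.007,0,0]]'
```

```text
time: 20.1
tool_pos: [478.4, -32.3, 151.6]
tcp_rot: [-179.1, -0.0, 88.2]
ft_force: [6.2, 4.0, -4.5]
finger_gap: 8.2
time: 20.4
tool_pos: [478.4, -33.9, 146.8]
tcp_rot: [-179.2, -0.2, 88.3]
ft_force: [-9.9, 11.8, 23.9]
finger_gap: 8.2
```

```bash
python3 -m jog '[[0,0,0.002,0,0],[0,0,0.002,0,0]]'
python3 - <<'E'
from h import *
p=snap('scene'); save(p,'s8.png'); a=p['image'][:,:,::-1]; cv2.imwrite('pics/s8c.png',cv2.resize(a[170:370,280:600],None,fx=2.4,fy=2.4))
print(r.sense()['ft_force'])
E
```

```text
time: 20.6
tool_pos: [478.4, -33.9, 146.8]
tcp_rot: [-179.2, -0.2, 88.3]
ft_force: [-10.0, 6.0, 22.2]
finger_gap: 8.0
[-9.57243578  7.05102518 22.00402608]
```

View pics/s8c.png

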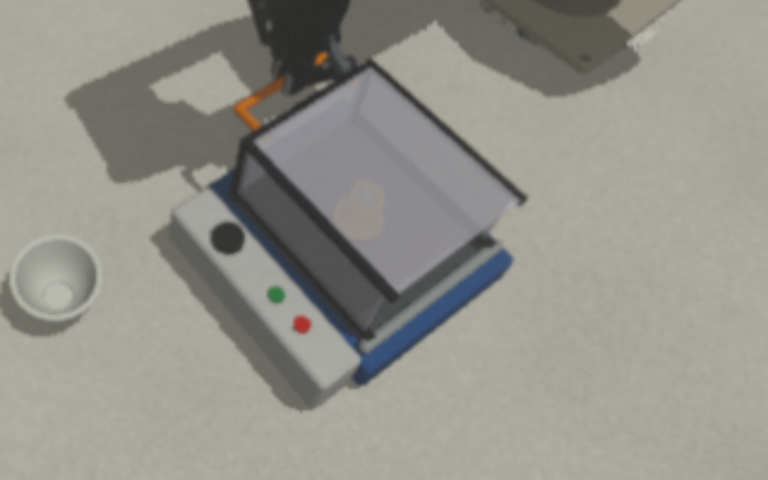

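The picture shows the guard lying flat over the sleeve, and the z force is steady at 22 N on the stop. I'll release it and rise.

```bash
python3 -m jog '[[0,0,0,0,10],[0,0,0,0,20],[0,0,0,0,30],[0,0,0,0,30]]'
python3 -m jog '[[0,0,-0.01,0,30],[0,0,-0.02,0,30],[0,0,-0.04,0,30],[0,0,-0.08,0,30],[0,0,-0.12,0,30],[0,0,-0.15,0,30],[0,0,-0.15,0,30]]'
python3 - <<'E'
from h import *
p=snap('wrist'); save(p,'w9.png')
hsv=cv2.cvtColor(p['image'],cv2.COLOR_RGB2HSV); m=cv2.inRange(hsv,(5,170,120),(18,255,255))
q=snap('top'); q2=snap('scene'); save(q2,'s9.png')
u=[(n,r.pinpoint(k,'guard_handle')[:2]) for n,k in (('top',q),('scene',q2),('wrist',p))]; print(u)
try: print(tri([ray(q,u[0][1][0]['uv']),ray(q2,u[1][1][0]['uv'])]))
except Exception as e: print(e)
print(r.sense()['ft_force'])
im=cv2.imread('pics/w9.png'); a=q2['image'][130:380,240:640,::-1]; cv2.imwrite('pics/f9.png',np.hstack([cv2.resize(im,(400,250)),a]))
E
```

```text
time: 21.05
tool_pos: [478.0, -34.2, 146.2]
tcp_rot: [-179.1, -0.1, 88.3]
ft_force: [-0.5, 0.2, 0.8]
finger_gap: 25.5
time: 21.75
tool_pos: [482.8, -35.1, 303.1]
tcp_rot: [-179.7, -0.0, 88.3]
ft_force: [0.9, -0.4, 0.3]
finger_gap: 25.3
[('top', []), ('scene', [{'uv': [397.3, 206.5], 'conf': 0.79}]), ('wrist', [{'uv': [312.4, 189.4], 'conf': 0.66}])]
list index out of range
[-0.81702796 -0.02146437  0.26840934]
```

View pics/f9.png

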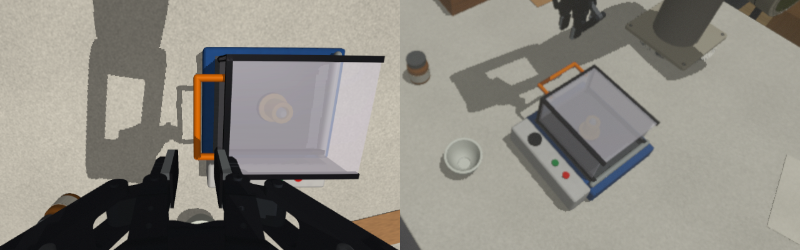

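The picture shows the guard closed over the sleeve, with the fingers clear of the handle. As a numerical check I'll triangulate the handle height, which should be 138 mm when closed.

```bash
python3 - <<'E'
from h import *
P={}
for n in ('wrist','scene'):
    p=snap(n); P[n]=p
    for l in('guard_handle','jar','mortar','box'):
        d=r.pinpoint(p,l)
        if d: print(n,l,d[0]['conf'],d[0]['uv'],atz(p,d[0]['uv'],138 if l=='guard_handle' else 0).round(1))
        if l=='guard_handle': P[n+'r']=ray(p,d[0]['uv'])
t=tri([P['wristr'],P['scener']]); print(t,'angle',np.arctan2(t[2]-58,195.2-t[1])-np.arctan2(80,230))
for z in (138,152): print(z,proj(P['scene'],[[490,195-np.sqrt(243.5**2-(z-58)**2),z]]),proj(P['wrist'],[[490,195-np.sqrt(243.5**2-(z-58)**2),z]]))
E
```

```text
wrist guard_handle 0.61 [314.4, 199.2] [488.5 -34.3 138. ]
wrist jar 0.69 [110.4, 336.8] [ 717.6 -327.5    0. ]
wrist mortar 0.58 [320.9, 362.5] [767.3 -32.2   0. ]
scene guard_handle 0.56 [400.3, 203.7] [480.7 -32.  138. ]
scene jar 0.88 [259.8, 205.8] [ 712.7 -330.4    0. ]
scene mortar 0.95 [301.5, 295.0] [772.  -38.1   0. ]
scene box 0.85 [299.9, 116.8] [ 403.8 -577.2    0. ]
[485.60502435 -31.84100784 143.93215672] angle 0.02708775303564248
138 [[396.57338366 204.77277928]] [[313.65011439 200.92734645]]
152 [[399.00658135 202.61076061]] [[320.45240831 205.3813432 ]]
```

```bash
python3 -c "
from bench import r
print(r.hand_in())"
```

```text
the job is handed in; nothing more can be done
None
```

I put the sleeve on the shaft and closed the guard over it, then handed the job in at about 22 s of the 61 s allowed. No verdict came back, so these are my own last checks.

- **Sleeve:** I gripped it by the tube and lowered it in steps until it stopped on the collar, with about 13 N of contact force. The silhouette fit, made before the guard was closed, puts its axis within about 1 mm of the shaft and its underside at collar height.
- **Guard:** I led it down by its handle, slowing near the end, until it met the stop firmly at about 22 N. I then released it and moved clear; the force on the tool read about zero.
- **Guard angle checks:** These differ slightly. The wrist view matches fully closed, while combining two cameras gave about 0.027 rad. Both are inside the 0.06 rad limit, and the difference is probably camera error. The network didn't find the handle in the final top view.
- **Jar, mortar and box:** I never touched them. The jar's position estimates agree to a few millimetres, and the mortar's to within about 8 mm. The box's scene estimate moved by about 34 mm between pictures (432, -560 to 404, -577), which is more than the 30 mm limit. I put that down to network noise, because the arm never went near the box and the first top view gave (414, -577).

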